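# Turn the candy-bowl lid until its teeth drop in, then press it home

## Robot

A 6-joint arm with a two-finger parallel gripper is mounted at the origin on the work surface. World frame = base frame: x ahead of the robot, y to its left, z up, the work surface at z = 0. Lengths are in m, angles in rad, forces in N, time in s.
With the tool pointing down it reaches from about 0.35 to 0.975 m from the base axis. Payload 7.1 kg.
Tool frame: the origin (TCP) lies midway between the tips of the shut fingers; the grasp point (between the pads) lies 19 mm behind it; z points along the fingers, x is the direction in which the jaws open and shut, and the axes are right-handed (so a half turn about z gives the same grasp; the last joint's range is limited). The gripper opens to 88 mm and grips with 3 to 60 N. Pads are 20 mm wide; open, the fingers measure 115 mm over their backs; the gripper's body (75 mm by 178 mm) begins 61 mm behind the grasp point.
Start: joints at [-1.184, 0.423, 1.63, -0, 1.089, -0.019], TCP at [0.247, -0.574, 0.223] pointing down, gripper open.
Joint ranges: [-3, 3], [-0.9, 2.11], [0.09, 2.58], [-1.31, 4.45], [0.11, 2.69], [-2.54, 2.54]. Speed limits (rad/s): [2.39, 2.39, 3.01, 3.14, 3.14, 3.14].

## Interface

Orientations are given as a unit quaternion [w, x, y, z].
In Python, from station import move_pose, movel, movej, command_gripper, wait, inverse_kinematics, read_camera, camera_info, MotionError, job_done, get_time, get_joint_pos, get_qvel, get_effort, get_tcp_pos, get_ee_rot, get_ft_force, get_ft_torque, get_grip_width gives the robot as it stands. Calls block until the motion is done:
- move_pose(position, orientation): joint-space move of the TCP to a pose.
- movel(position, frame=None, v=0.15, until_force=None): straight line of the TCP; frame=None keeps the orientation; v is the mean speed in m/s. With until_force (N) it stops when the force on the tool has changed by that much, and returns True; else False.
- movej(angles): joint-space move.
- command_gripper(opening): opening from 0.0 (shut) to 1.0 (fully open); the grip force is fixed at half the most; returns when the fingers have stopped.
- wait(seconds).
- inverse_kinematics(position, orientation): joint angles nearest the present ones, or None.
- read_camera(name): name is "side" or "top" or "wrist"; returns the picture (480x640x3 uint8, red, green, blue); there is no depth.
- camera_info(name): a dict with "intrinsics" (3x3 intrinsics, pixels), "T" (4x4, takes a point from camera to world coordinates); the wrist camera has in their place "tool_from_camera" (4x4, takes a point from camera to tool coordinates, whose origin is the TCP and whose axes are the tool frame's). Camera axes: x right, y up, looking along -z (the intrinsics and any distortion apply to the point x, -y, -z); pixel columns grow to the right and rows downward; lengths in m; the calibration is good to about 2 mm. A picture is of the moment at which its call begins: read the wrist's pose just before it. camera_info takes no time and is no camera call.
A pose or a line that the arm cannot do raises MotionError and nothing moves.
- job_done(): hands the job in, once; it reports no verdict.
Readings, each from a call of its own:
- get_time(): time.
- get_joint_pos(): joint angles.
- get_qvel(): joint speeds.
- get_effort(): joint torques, N m.
- get_tcp_pos(): TCP position.
- get_ee_rot(): TCP orientation.
- get_ft_force(): force on the tool from outside, world axes, zero at the start.
- get_ft_torque(): the same for the moment, N m.
- get_grip_width(): opening from 0.0 (shut) to 1.0 (fully open).
Only numpy, scipy, OpenCV 4.12 (cv2) and the standard library are available. Lean on these libraries where they do the work, as an engineer would, in place of code of your own. Each camera call takes 0.05 s, during which the arm holds its last target.

## Task

The brass lid of the glass candy bowl is sitting high because its teeth rest on top of the teeth of the bowl's neck. Without lifting the lid off, push it round by one of its two raised lugs until the hidden teeth line up and it drops, then press it down fully home against its stiff seal, level and without forcing it. Leave the other things on the table where they are.

Things in the scene. Friction and masses are not known exactly. Their poses are not given: they have to be found in the camera images.
- lid_top (a point): Centre of the flat top face of the loose brass lid (0.2 to 0.4 kg, 97 mm across, 39 mm high below this point); z up, x towards lug a. The top is bare within 27 mm of this point: press there. Height of this point above the table: 115 mm at the start, 109 mm once the teeth have dropped, 103 mm fully home. The fully home lid stays down when let go.
- lid: The same lid; origin at the centre of its underside. Inside its skirt 4 teeth, 90 degrees apart, rest on 4 ribs of the bowl's neck. A round nose keeps it centred with 1 mm play. A push of 0.5 to 2 N on a lug turns it, either way round. Where the teeth meet the gaps (6 degrees of play to each side) it falls 6 mm by its own weight and then turns no further.
- lug_a (a point): Middle of the first lug on the lid's top: a block standing 19 mm up from the top face, 9 mm thick, reaching from 27 to 45 mm from the lid's axis, on the lid's +x side. This point is 36 mm from the axis, half-way up. Push its flat side.
- lug_b (a point): Middle of the second lug, the same, on the opposite side of the lid (-x).
- seal (a joint): Hidden rubber seal under the lid: 0 m as it stands, 0.006 when the lid is fully home. The dropped lid rests on it; it slides down only under a push of 9 to 10 N in all, to a hard stop of the lid, and does not spring back.
- bowl: Cut-glass candy bowl with brass shoulder and neck, fixed to the table; 136 mm across, shoulder at 62 mm high; origin at the centre of its underside, on the table, z up. The lid's axis is over it. Its yaw says nothing of the ribs of the neck, which are hidden under the lid at an unknown angle: turning the lid 17 to 73 degrees one way brings the middle of a gap under its teeth.
- ashtray: Bystander: round green ceramic ashtray, 116 mm across, 30 mm high; origin at the centre of its underside.
- coaster1: Bystander: grey plastic coaster, 90 mm across, 5 mm thick; origin at the centre of its underside.
- coaster2: Bystander: the second coaster, same as the first.
- top: Bystander: wooden spinning top standing on its flat crown, 48 mm across, 66 mm high; origin at the centre of its underside.
- tea_glass: Bystander: empty tea glass, 62 mm across, 80 mm high; origin at the centre of its underside.
- sugar_pot: Bystander: white ceramic sugar pot with a knobbed lid, 96 mm across, 88 mm high; origin at the centre of its underside.
- lantern: Bystander: grey battery lantern with a toggle switch and wire handle, 84 mm across, 138 mm high; origin at the centre of its underside.
Things that resemble listed ones, but are neither listed nor needed, are in the scene too. Leave any pink or turquoise look-alike of the lid alone.

How it is judged:
At the end, for the whole second after the job is handed in: The lid is fully home on the bowl: the centre of its top is less than 105.5 mm above the table (103 mm is the hard stop), within 5 mm of the bowl's axis, level within 0.06 rad; every bystander is within 30 mm of where it began (z of lid_top in the frame of bowl below 0.1055 m and horizontal distance between lid_top and bowl below 0.005 m and angle between lid_top's own z axis and vertical below 0.06 rad and not (distance of any of ashtray, coaster1, coaster2, top, tea_glass, sugar_pot, lantern from where it was at the start of the episode above 0.03 m)); the robot touches nothing.
It fails at once if the lid is lifted (its top more than 12 mm above where it began) or tipped by more than 0.35 rad (height (world z) of lid_top above 0.127 m or angle between lid_top's own z axis and vertical above 0.35 rad).
It fails at once if the lid is forced: the robot pushes or presses on it with more than 60 N (contact force between any of the arm, the fingers and lid above 60 N).
It fails at once if a bystander is moved by more than 30 mm (distance of any of ashtray, coaster1, coaster2, top, tea_glass, sugar_pot, lantern from where it was at the start of the episode above 0.03 m).
It also fails if it takes over 45 s, if anything falls off the work surface, if the arm or the gripper's body presses on something with over 40 N, if the wrist force passes 120 N, or if a joint passes its speed limit or range.

## Working session

There is one attempt and no reset: what is moved stays moved. The work goes in short steps, each a Python script; the robot and the scene stay as the last script left them, time stands still between calls to the robot, and variables do not carry over. Pictures are saved under pics/ and viewed, and the job is handed in when it is done.

```bash
mkdir -p pics; ls; python3 - <<'E'
from station import *
import cv2
for n in ("side","top","wrist"):
    cv2.imwrite(f"pics/{n}0.png",read_camera(n)[:,:,::-1]); print(n,camera_info(n))
print(get_time(),get_tcp_pos(),get_ee_rot())
E
```

```text
pics
side {'intrinsics': array([[531.36807325,   0.        , 320.78364425],
       [  0.        , 531.36807325, 236.38136447],
       [  0.        ,   0.        ,   1.        ]]), 'T': array([[-0.9972162 ,  0.0578366 , -0.04706152,  0.46745971],
       [-0.07419554, -0.70696593,  0.70334501,  0.8179953 ],
       [ 0.00740819,  0.70487879,  0.70928909,  0.90335957],
       [ 0.        ,  0.        ,  0.        ,  1.        ]])}
top {'intrinsics': array([[624.29290839,   0.        , 318.41625108],
       [  0.        , 624.29290839, 244.08787286],
       [  0.        ,   0.        ,   1.        ]]), 'T': array([[-5.63521646e-04,  9.97442661e-01, -7.14690125e-02,
         4.50270318e-01],
       [-9.99998596e-01, -6.74861101e-04, -1.53373321e-03,
         3.29437579e-02],
       [-1.57804260e-03,  7.14680479e-02,  9.97441641e-01,
         1.45570205e+00],
       [ 0.00000000e+00,  0.00000000e+00,  0.00000000e+00,
         1.00000000e+00]])}
wrist {'intrinsics': array([[409.5248972 ,   0.        , 317.39251611],
       [  0.        , 409.5248972 , 238.77812966],
       [  0.        ,   0.        ,   1.        ]]), 'tool_from_camera': array([[ 9.99999866e-01,  3.50943276e-04, -3.80145212e-04,
        -2.59663626e-04],
       [ 2.42146407e-04, -9.66796925e-01, -2.55545782e-01,
        -6.93933827e-02],
       [-4.57205296e-04,  2.55545655e-01, -9.66796881e-01,
        -1.61176487e-01],
       [ 0.00000000e+00,  0.00000000e+00,  0.00000000e+00,
         1.00000000e+00]])}
0.15 [ 0.24658453 -0.57383439  0.22208467] [-3.39782598e-04  8.35081729e-01 -5.50125590e-01 -4.76129280e-04]
```

View pics/top0.png

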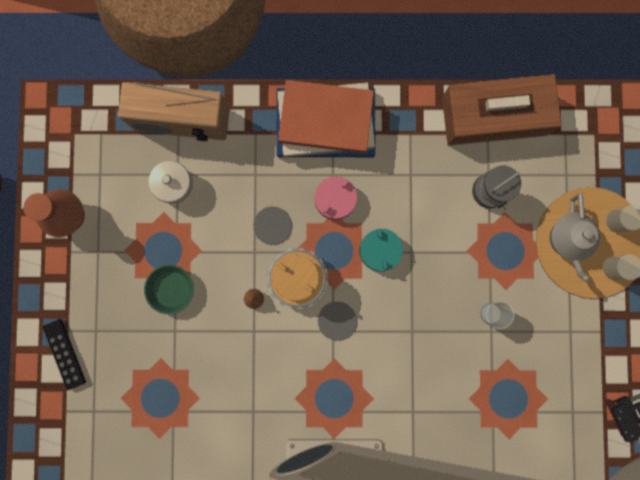

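View pics/side0.png

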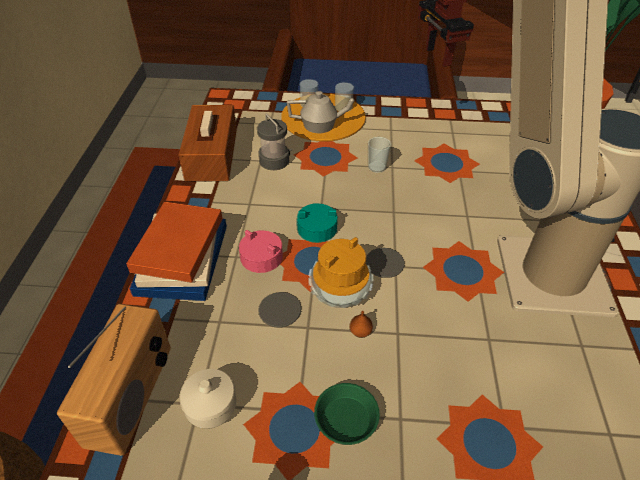

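The lid is the orange-brass disc at about (297,277) in top and (342,262) in side. I'll enlarge both views to see the lugs.

```bash
python3 - <<'E'
import cv2,numpy as np
a=cv2.imread("pics/top0.png")[230:330,230:370]; b=cv2.imread("pics/side0.png")[215:315,285:405]
a=cv2.resize(a,None,fx=5,fy=5,interpolation=cv2.INTER_CUBIC);b=cv2.resize(b,None,fx=5,fy=5,interpolation=cv2.INTER_CUBIC)
cv2.imwrite("pics/topz.png",a);cv2.imwrite("pics/sidez.png",b)
E
```

```text
(no output)
```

View pics/topz.png

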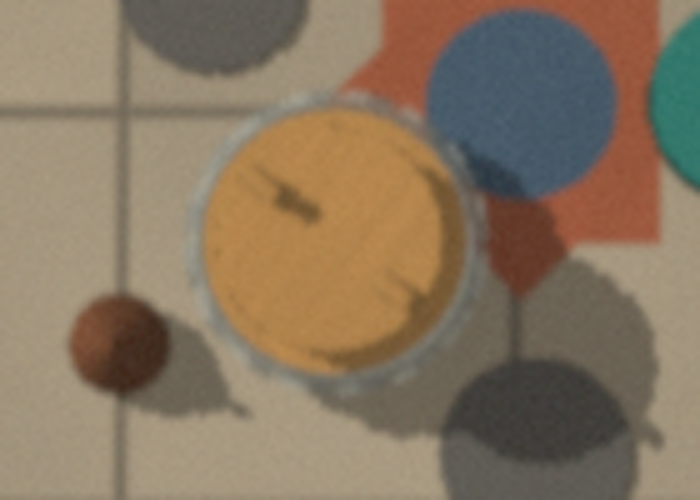

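View pics/sidez.png

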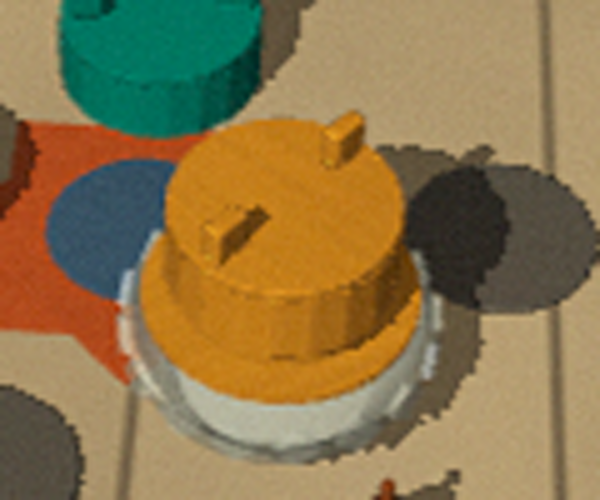

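```bash
cat > h.py <<'E'
from station import *
import numpy as np, cv2
from scipy.spatial.transform import Rotation as R
def rmat(q): return R.from_quat([q[1],q[2],q[3],q[0]]).as_matrix()
def quat(yaw): # tool down, jaw axis x at yaw
    x=np.array([np.cos(yaw),np.sin(yaw),0]); z=np.array([0,0,-1.]); M=np.column_stack([x,np.cross(z,x),z])
    q=R.from_matrix(M).as_quat(); return np.array([q[3],q[0],q[1],q[2]])
def px2w(K,T,u,v,z):
    d=np.array([(u-K[0,2])/K[0,0],-(v-K[1,2])/K[1,1],-1]); d=T[:3,:3]@d; o=T[:3,3]
    return o+d*(z-o[2])/d[2]
def w2px(K,T,p):
    c=T[:3,:3].T@(np.asarray(p)-T[:3,3]); return np.array([K[0,2]+K[0,0]*c[0]/-c[2],K[1,2]+K[1,1]*c[1]/c[2]])
def wristT(ci):
    T=np.eye(4);T[:3,:3]=rmat(get_ee_rot());T[:3,3]=get_tcp_pos(); return T@ci["tool_from_camera"]
E
python3 - <<'E'
from h import *
c=camera_info("side"); print(px2w(c["intrinsics"],c["T"],342,256.4,.115))
c=camera_info("top"); print(px2w(c["intrinsics"],c["T"],230+337/5,230+243/5,.05), px2w(c["intrinsics"],c["T"],230+322/5,230+237/5,.115))
p=px2w(camera_info("side")["intrinsics"],camera_info("side")["T"],342,256.4,.115)
print(get_joint_pos(), rmat(get_ee_rot()))
for yaw in np.arange(-3.1,3.2,.4): print(round(yaw,1), inverse_kinematics([p[0],p[1],.35],quat(yaw)))
E
```

```text
[0.47288939 0.0895228  0.115     ]
[0.47321917 0.08240753 0.05      ] [0.47473221 0.08656037 0.115     ]
[-1.18400471e+00  4.23666306e-01  1.63050165e+00  2.42003891e-05
  1.08859438e+00 -1.89864732e-02] [[ 3.94723217e-01 -9.18799980e-01 -4.21367520e-04]
 [-9.18799333e-01 -3.94723440e-01  1.09135428e-03]
 [-1.16905993e-03 -4.36306770e-05 -9.99999316e-01]]
-3.1 None
-2.7 None
-2.3 [ 1.62368309e-01  7.00292873e-02  1.79428123e+00 -4.44089210e-16
  1.27728214e+00  2.46236831e+00]
-1.9 [ 1.62368309e-01  7.00292873e-02  1.79428123e+00 -4.44089210e-16
  1.27728214e+00  2.06236831e+00]
-1.5 [ 1.62368309e-01  7.00292873e-02  1.79428123e+00 -4.44089210e-16
  1.27728214e+00  1.66236831e+00]
-1.1 [ 1.62368309e-01  7.00292873e-02  1.79428123e+00 -4.44089210e-16
  1.27728214e+00  1.26236831e+00]
-0.7 [ 1.62368309e-01  7.00292873e-02  1.79428123e+00 -4.44089210e-16
  1.27728214e+00  8.62368309e-01]
-0.3 [ 1.62368309e-01  7.00292873e-02  1.79428123e+00 -4.44089210e-16
  1.27728214e+00  4.62368309e-01]
0.1 [ 1.62368309e-01  7.00292873e-02  1.79428123e+00 -4.44089210e-16
  1.27728214e+00  6.23683086e-02]
0.5 [ 1.62368309e-01  7.00292873e-02  1.79428123e+00 -4.44089210e-16
  1.27728214e+00 -3.37631691e-01]
0.9 [ 1.62368309e-01  7.00292873e-02  1.79428123e+00 -4.44089210e-16
  1.27728214e+00 -7.37631691e-01]
1.3 [ 1.62368309e-01  7.00292873e-02  1.79428123e+00 -4.44089210e-16
  1.27728214e+00 -1.13763169e+00]
1.7 [ 1.62368309e-01  7.00292873e-02  1.79428123e+00 -4.44089210e-16
  1.27728214e+00 -1.53763169e+00]
2.1 [ 1.62368309e-01  7.00292873e-02  1.79428123e+00 -4.44089210e-16
  1.27728214e+00 -1.93763169e+00]
2.5 [ 1.62368309e-01  7.00292873e-02  1.79428123e+00 -4.44089210e-16
  1.27728214e+00 -2.33763169e+00]
2.9 None
```

```bash
python3 - <<'E'
from h import *
move_pose([.473,.088,.27],quat(0.0)); wait(.3)
ci=camera_info("wrist"); T=wristT(ci); im=read_camera("wrist"); np.save("T1.npy",T)
cv2.imwrite("pics/w1.png",im[:,:,::-1]); print(get_tcp_pos(),get_time(),get_ft_force())
print(w2px(ci["intrinsics"],T,[.473,.088,.115]))
E
```

```text
[0.47304113 0.0878014  0.26995951] 2.9917 [-0.31803254  0.61360241  0.78558156]
[317.67190151 221.38559445]
```

View pics/w1.png

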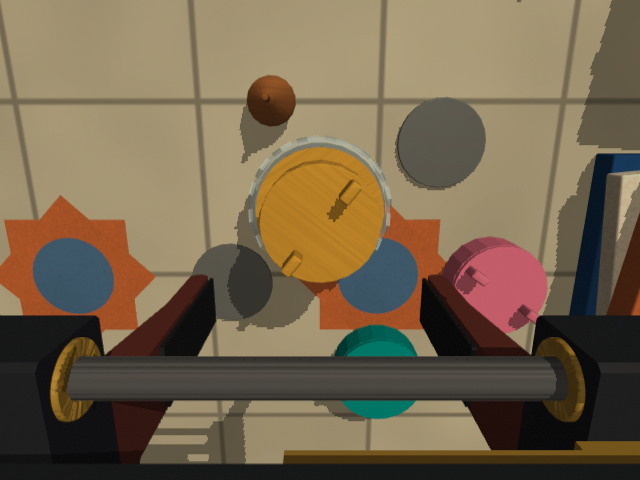

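```bash
python3 - <<'E'
from h import *
ci=camera_info("wrist");K=ci["intrinsics"];T=np.load("T1.npy")
im=cv2.imread("pics/w1.png")
# fit: overlay model
c=px2w(K,T,320,222,.115); print(c)
l1=px2w(K,T,351,191,.134);l2=px2w(K,T,291,263,.134)
print(l1,l2,(l1+l2)/2,np.degrees(np.arctan2(*(l1-l2)[1::-1])),np.linalg.norm(l1-l2))
z=cv2.resize(im[120:310,230:410],None,fx=4,fy=4,interpolation=cv2.INTER_CUBIC)
cen=np.array([.4735,.0875]);yaw=np.arctan2(*(l1-l2)[1::-1])
def pl(pts,col):
    q=np.array([(w2px(K,T,p)-[230,120]+.5)*4 for p in pts],int); cv2.polylines(z,[q],True,col,1)
t=np.linspace(0,2*np.pi,60)
pl([[cen[0]+.0485*np.cos(a),cen[1]+.0485*np.sin(a),.115] for a in t],(0,0,255))
u=np.array([np.cos(yaw),np.sin(yaw)]);n=np.array([-u[1],u[0]])
for s in(1,-1):
    pl([[*(cen+s*r*u+w*n),.134] for r,w in((.027,-.0045),(.045,-.0045),(.045,.0045),(.027,.0045))],(255,0,0))
cv2.imwrite("pics/w1z.png",z[:600])
E
```

```text
[0.47483877 0.08750196 0.115     ]
[0.4972692  0.11478525 0.134     ] [0.45263194 0.05973535 0.134     ] [0.47495057 0.0872603  0.134     ] 50.96310492492582 0.07087296510711998
```

View pics/w1z.png

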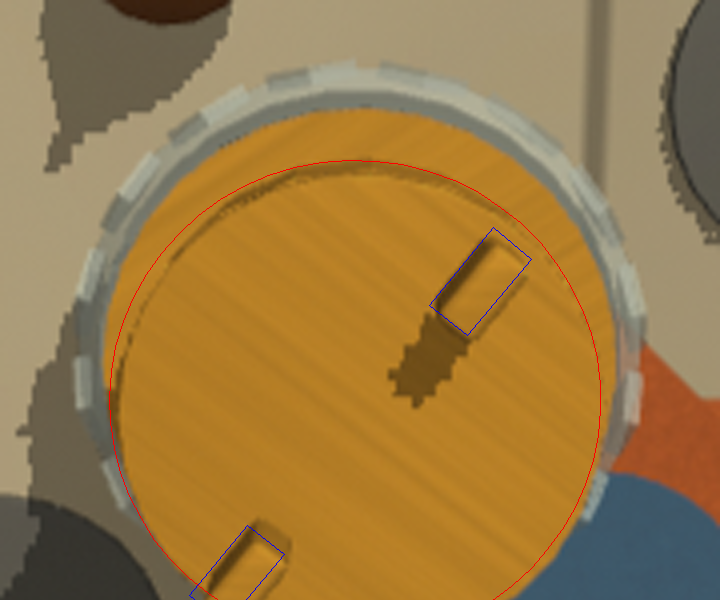

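Lid centre is about (0.475, 0.087), with the lugs on the 51° line (lug a far left, pixel (350,192)). I'll shut the gripper, lower it beside lug a, and sweep it counter-clockwise about the lid's axis with a force stop.

```bash
cat >> h.py <<'E'
C=np.array([.4748,.0872])
def arc(th,z,off=-.018):
    th=np.radians(th);u=np.array([np.cos(th),np.sin(th)]);t=np.array([-u[1],u[0]])
    return [*(C+.036*u+off*t),z], quat(th-np.pi/2)
E
python3 - <<'E'
from h import *
command_gripper(0.0); print(get_grip_width())
p,q=arc(38,.17); move_pose(p,q)
p,q=arc(38,.121); print(movel(p,q,v=.08,until_force=5)); wait(.2)
f0=get_ft_force(); print(get_tcp_pos(),f0,get_time())
for th in np.arange(41,133,3):
    p,q=arc(th,.121); h=movel(p,q,v=.03,until_force=3.5)
    f=get_ft_force()-f0; print(th,h,f.round(2),round(float(np.hypot(*f[:2])),2))
    if h or np.hypot(*f[:2])>4: break
print(get_time(),get_tcp_pos()); cv2.imwrite("pics/w2.png",read_camera("wrist")[:,:,::-1]);cv2.imwrite("pics/s2.png",cv2.resize(read_camera("side")[200:320,280:420,::-1],None,fx=5,fy=5))
E
```

```text
0.006743067781555115
False
[0.51463391 0.09525612 0.12151135] [ 0.05907813  0.11018899 -0.30351307] 6.1667
41 False [-0.2  -0.41 -0.57] 0.46
44 False [-0.    0.3  -0.34] 0.3
47 False [-0.06 -0.17 -0.36] 0.18
50 False [ 0.05 -0.23  0.02] 0.23
53 False [-0.68 -0.21  0.18] 0.71
56 False [ 0.36 -0.26  0.54] 0.45
59 False [-0.66  1.42 -0.04] 1.57
62 False [-0.06 -0.87  0.24] 0.87
65 False [ 0.65 -0.28  0.12] 0.7
68 False [0.59 0.15 0.69] 0.61
71 False [ 0.47 -0.25  0.78] 0.53
74 False [-0.17  0.32  0.17] 0.36
77 False [-0.13 -1.34  0.04] 1.35
80 False [0.23 0.15 0.54] 0.28
83 False [-0.43  0.63  0.19] 0.76
86 False [-0.6  0.7  0.5] 0.92
89 False [-0.11 -0.39 -0.08] 0.4
92 False [0.95 0.88 1.35] 1.29
95 False [-0.18 -0.46  0.37] 0.5
98 False [0.31 0.13 0.43] 0.33
101 False [-0.15  0.11  1.07] 0.18
104 False [-0.03 -0.66 -0.29] 0.66
107 False [ 0.09 -0.07  0.59] 0.12
110 False [-0.16 -0.43  1.32] 0.46
113 False [-0.57  0.22  1.12] 0.61
116 False [ 0.26 -0.71  0.39] 0.75
119 False [0.05 0.1  0.59] 0.11
122 False [-0.42  0.36  0.34] 0.55
125 False [ 0.52 -0.79  0.03] 0.95
128 False [-0.24  1.04 -0.11] 1.07
131 False [ 0.07 -0.41  0.95] 0.42
13.9167 [0.4650712  0.12625906 0.12111645]
```

View pics/s2.png

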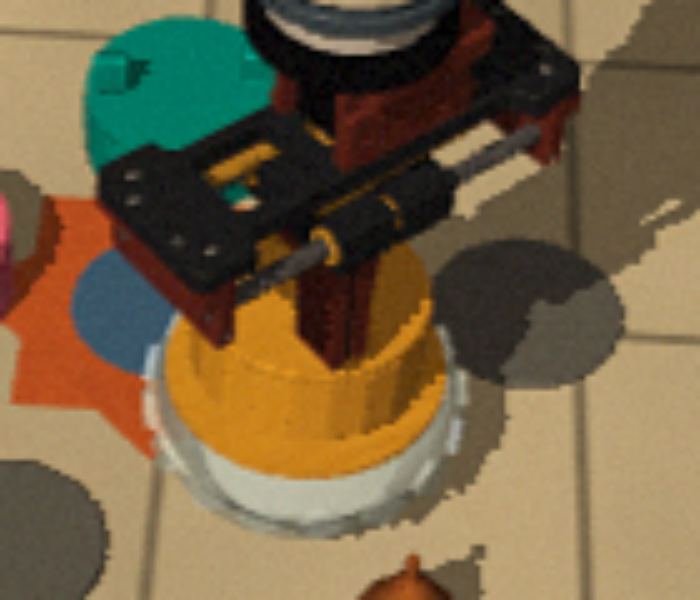

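View pics/w2.png

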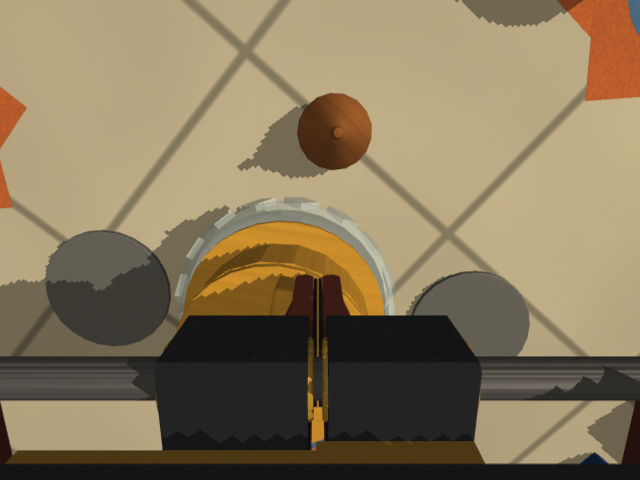

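The lug (dark block at about (285,300) in wrist) has followed the fingers. No drop yet, and the tapered tips mean it lags behind the angle I commanded. I'll continue the sweep.

```bash
python3 - <<'E'
from h import *
f0=get_ft_force()
for th in np.arange(134,156,3):
    p,q=arc(th,.121); h=movel(p,q,v=.03,until_force=3.5)
    f=get_ft_force()-f0; print(th,h,f.round(2),round(float(np.hypot(*f[:2])),2))
    if h or np.hypot(*f[:2])>4: break
print(get_time(),get_tcp_pos()); cv2.imwrite("pics/w3.png",read_camera("wrist")[:,:,::-1]);cv2.imwrite("pics/s3.png",cv2.resize(read_camera("side")[200:320,280:420,::-1],None,fx=5,fy=5))
E
```

```text
134 False [-0.31  1.45 -1.29] 1.49
137 False [-0.65  0.65 -0.38] 0.92
140 False [ 0.29  2.37 -0.64] 2.38
143 False [2.   5.23 2.64] 5.6
15.0167 [0.45816413 0.12392669 0.12155808]
```

View pics/s3.png

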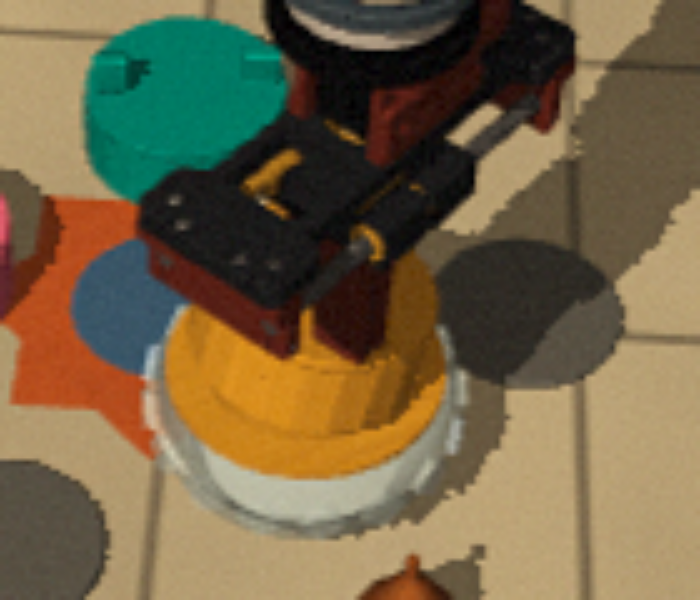

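View pics/w3.png

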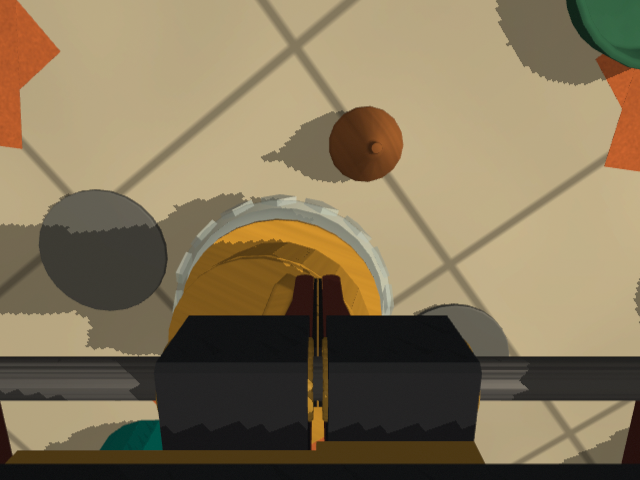

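Resistance rose to 5.6 N opposite to the push, so the lid has probably dropped and locked. I'll back off 10°, lift, and check from above.

```bash
python3 - <<'E'
from h import *
p,q=arc(131,.121); movel(p,q,v=.08)
p,q=arc(131,.17); movel(p,q,v=.15)
move_pose([.4748,.0872,.27],quat(0.0)); wait(.2)
ci=camera_info("wrist"); T=wristT(ci); np.save("T4.npy",T); im=read_camera("wrist")[:,:,::-1].copy()
K=ci["intrinsics"];cv2.imwrite("pics/w4r.png",im)
z0=cv2.resize(im[120:300,230:410],None,fx=3.3,fy=3.3,interpolation=cv2.INTER_CUBIC)
for h,col in((.115,(0,0,255)),(.109,(255,0,0))):
    q=np.array([(w2px(K,T,[C[0]+.0485*np.cos(a),C[1]+.0485*np.sin(a),h])-[230,120]+.5)*3.3 for a in np.linspace(0,6.283,60)],int)
    cv2.polylines(z0,[q],True,col,1)
cv2.imwrite("pics/w4.png",z0)
cv2.imwrite("pics/s4.png",cv2.resize(read_camera("side")[215:315,285:405,::-1],None,fx=5,fy=5,interpolation=cv2.INTER_CUBIC))
print(get_time())
E
```

```text
16.9
```

View pics/w4.png

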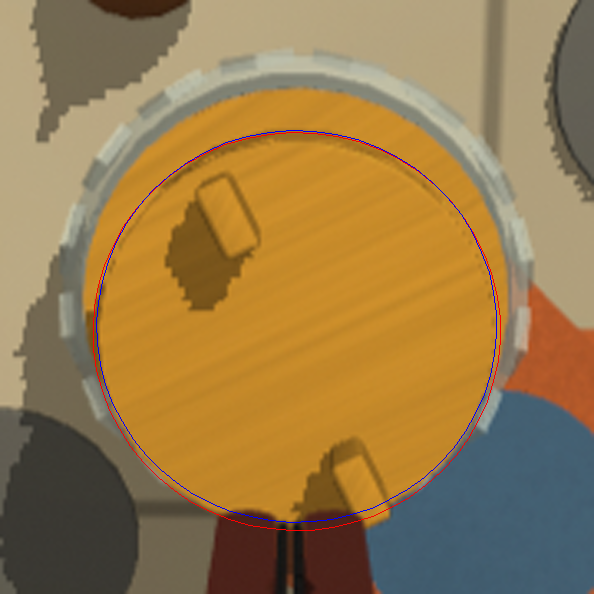

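View pics/s4.png

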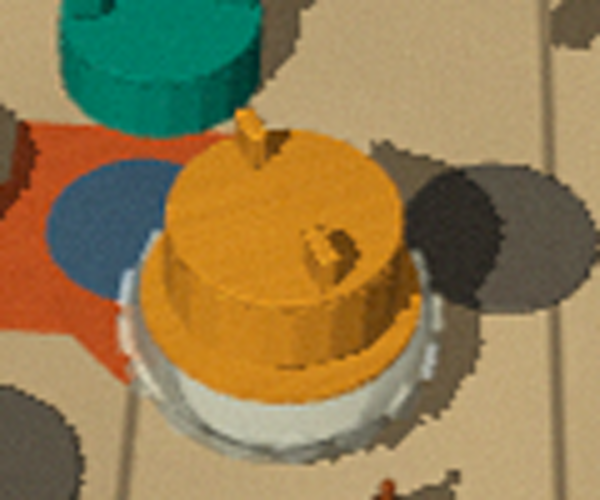

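The lid has dropped: its rim is about 10 zoomed px lower in the side view (6 mm) and the lugs are now on about the 115° line. Next I'll press at the centre with the shut fingers.

```bash
python3 - <<'E'
from h import *
q=quat(np.radians(25))
movel([*C,.13],q,v=.15); wait(.15)
f0=get_ft_force(); print(f0)
z=.113
h=movel([*C,z],q,v=.08,until_force=8); print(h,get_tcp_pos())
while z>.098 and not h:
    z-=.001; h=movel([*C,z],q,v=.015,until_force=22)
    f=get_ft_force()-f0; print(round(z,4),h,get_tcp_pos().round(4),f.round(1),round(get_time(),2))
    if f[2]>22: break
wait(.2); print(get_tcp_pos(),get_ft_force()-f0)
E
```

```text
[0.08019493 0.17190123 0.22174652]
False [0.47447351 0.08715841 0.11275089]
0.112 False [0.475  0.0872 0.1122] [0.  0.2 0.2] 18.74
0.111 False [0.4748 0.0872 0.111 ] [0.1 1.  0. ] 18.99
0.11 False [0.4747 0.0872 0.1099] [ 0.3 -0.1  0.2] 19.24
0.109 False [0.4749 0.0872 0.109 ] [-0.2 -0.4  1. ] 19.49
0.108 False [0.475  0.0872 0.1082] [-0.3 -0.5  4.3] 19.74
0.107 False [0.475  0.0872 0.1072] [-0.7  0.6  5.1] 19.99
0.106 False [0.4751 0.0873 0.1062] [-0.2  0.5  5. ] 20.24
0.105 False [0.4751 0.0872 0.1052] [-0.1 -1.   4. ] 20.49
0.104 False [0.4751 0.0873 0.1042] [-0.5 -0.5  4.3] 20.74
0.103 False [0.4751 0.0873 0.1033] [-0.1 -0.3  6.3] 20.99
0.102 False [0.4756 0.0873 0.1032] [-2.5 -0.  17.6] 21.24
0.101 False [0.4762 0.0874 0.1031] [-4.7 -1.1 27.5] 21.49
[0.47614391 0.08741129 0.10314456] [-4.90253069 -1.89511804 27.59452188]
```

Contact came at 0.109 m, it slid to 0.103 m, and then met the hard stop at 27 N. I'll retract and check.

```bash
python3 - <<'E'
from h import *
q=quat(np.radians(25))
movel([*C,.13],q,v=.06); movel([*C,.30],q,v=.15); wait(.2)
cv2.imwrite("pics/s5.png",cv2.resize(read_camera("side")[215:315,285:405,::-1],None,fx=5,fy=5,interpolation=cv2.INTER_CUBIC))
cv2.imwrite("pics/s5f.png",read_camera("side")[:,:,::-1])
print(get_time(),get_tcp_pos(),get_ft_force())
E
```

```text
23.9083 [0.47464396 0.08717641 0.29957432] [ 0.39487946 -0.92501332  0.42306465]
```

View pics/s5.png

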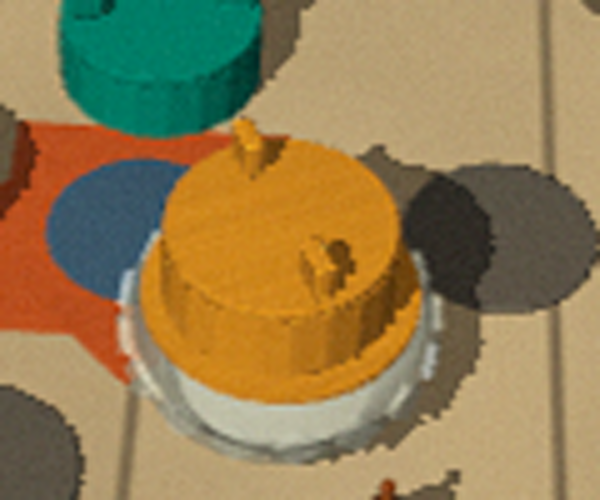

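View pics/s5f.png

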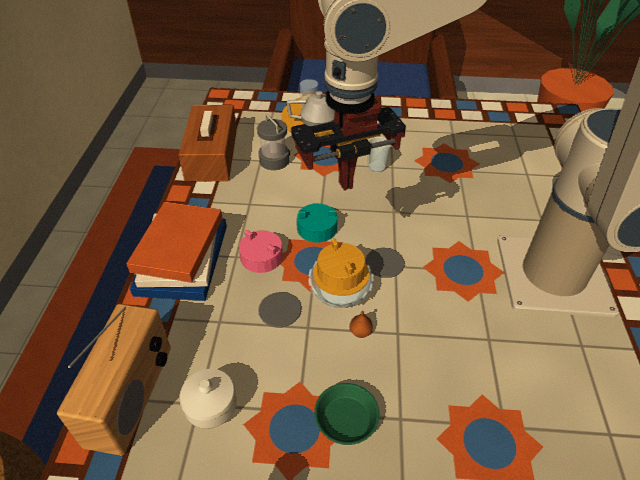

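The rim is about 9 zoomed px lower again, the lid looks level and centred, and the bystanders are where they were. Handing in.

```bash
python3 -c "
from station import *
print(job_done(),get_time())"
```

```text
the job is handed in; nothing more can be done
the job is handed in; nothing more can be done
```

The lid is fully home on the bowl, and I handed the job in at about 24 s of the 45 s allowed. The system reports no verdict.

- **Turning:** I pushed lug a counter-clockwise with the shut fingers, about 64° judged from the pictures. The lid then dropped and locked, and the sideways force peaked at 5.6 N. No drop showed up to my first planned end of the sweep. The fingertips are narrower than I had assumed, so I carried on a little further.
- **Pressing:** I pressed at the centre of the top. The fingers met the lid at 109 mm and it slid down to 103 mm, where the hard stop took the force to 27.6 N, well under 60 N. While it slid, the wrist sensor read only 4 to 6 N, less than the 9 to 10 N stated for the seal. The height and the hard stop still agree with fully home.
- **Last checks:** After I let go, the side picture showed the lid still down (rim about 6 mm lower than after the drop) and level. It was centred to within about 1 mm by eye. The bystanders looked unmoved and the gripper was clear at 0.30 m.

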